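# Clear the pan and hold the tiffin clamp open

### The arm

A 6-joint arm with a two-finger parallel gripper is mounted at the origin on the work surface. World frame = base frame: x ahead of the robot, y to its left, z up, the work surface at z = 0. Lengths are in m, angles in rad, forces in N, time in s.
With the tool pointing down it reaches from about 0.35 to 0.775 m from the base axis. Payload 7.3 kg.
Tool frame: the origin (TCP) lies at the very end of the fingers, on their centre line; the grasp point (between the pads) lies 19 mm behind it (robot.pinch_z is the distance from the TCP to the grasp point, in m); z points along the fingers, y is the line along which they close (so a half turn about z gives the same grasp; the last joint's range is limited). The gripper opens to 92 mm and grips with 3 to 60 N. Pads are 19 mm wide; open, the fingers measure 130 mm over their backs; the gripper's body (75 mm by 190 mm) begins 47 mm behind the grasp point.
Start: joints at [-1.351, 0.342, 1.524, -0, 1.275, -0.146], TCP at [0.188, -0.49, 0.227] pointing down, gripper open.
Joint ranges: [-2.53, 2.53], [-0.77, 2.02], [0.04, 2.7], [-1, 4.14], [0.28, 2.66], [-3.11, 3.11]. Speed limits (rad/s): [2.57, 2.57, 3.14, 3.14, 3.14, 3.14].

### API

Orientations are given as [roll, pitch, yaw] about the fixed x, y, z axes, in that order (R = Rz(yaw) Ry(pitch) Rx(roll)).
In Python, from cell import robot gives the robot as it stands.
- The arm moves only by the tool move_arm, never from a script. Its argument "motion" is a list of rows, each a list of 6 numbers: the shift along the tool's x, y, z in units of 0.1 m (1.0 is 0.1 m), then the turn, a rotation vector about the tool's x, y, z in units of pi rad (1.0 is pi rad). In form: [[dx, dy, dz, rx, ry, rz], ...]. A call has 1 to 12 rows; each row is the pose to reach, as a shift and turn from the pose commanded when the call began, along the tool's axes at that moment, turning the shorter way round; what a row does not reach only later rows make up. A row lasts 1/8 s, in which the tool goes at most 62.5 mm and 10.7 degrees, less where a joint would pass 70% of its speed; a pose out of reach is approached as far as the arm can. A call with a number of a shift or a turn outside -1 to 1 is refused whole. A call with a gripper value outside its range is refused whole. "fingers" is the opening, from -1 (shut) to 1 (fully open), set as the call begins (left out, the last holds). The fingers move at their own pace and stop on an object; "newtons" is the grip in N (left out, the last holds). Time passes only in rows, so rows that repeat a pose let the fingers close. It gives the time, the measured TCP pose, the force, the opening and the grip force at its end, in the units of the state.
- robot.observe(): the state, without advancing time (a new reading comes with each control period).
- robot.read_camera(name): name is "scene" or "top"; returns a dict with "image" (384x512x3 uint8, red, green, blue), "range_z" (384x512 float32, m along the optical axis (not along the pixel's ray), 0 where there is no reading), "vfov" (degrees; the focal length in pixels is half the picture's height over the tangent of half this angle, whatever the lens; pixels are square), "cx", "cy" (the principal point, pixels), "extrinsics" (4x4, takes a point from camera to world coordinates). Camera axes: x right, y up, looking along -z (the intrinsics and any distortion apply to the point x, -y, -z); pixel columns grow to the right and rows downward; lengths in m; the calibration is good to about 2 mm. A picture is of the moment at which its call begins.
- robot.hand_in(): hands the job in; it is judged then, once.
The state is a dict: "time": time; "qpos": joint angles; "qvel": joint speeds; "joint_efforts": joint torques, N m; "tool_pos": TCP position; "tool_rot": TCP orientation; "contact_force": force on the tool from outside, world axes, zero at the start; "torque": the same for the moment, N m; "opening": finger opening in m; "grip_force": force on a finger pad.
Only numpy, scipy, OpenCV 4.12 (cv2) and the standard library are available. Lean on these libraries where they do the work, as an engineer would, in place of code of your own. Each camera call takes 0.05 s, during which the arm holds its last target. There are 200 camera calls.

### The job

The small black frying pan stands on the grey disc in front of the tiffin clamp: slide it along the ledge, without lifting it, to the middle of the green disc. Then grip the clamp's orange handle and pull it straight out against its spring until the yellow pointer is level with the two red clips, and finish while still holding it there, so that the tiffin is free to be taken. Leave the tiffin, the tumbler and the spice carousel standing where they are.

Things in the scene. Friction and masses are not known exactly. Their poses are not given: they have to be found in the camera images.
- pan: small black frying pan, loose, about 0.35 to 0.7 kg, 150 mm across the rim, 110 mm across the base, 36 mm high; origin at the centre of its underside, which rests on the ledge; its +x axis points along its one handle. The handle is a level black bar 20 mm wide and 14 mm thick, from 74 to 192 mm from the pan's centre, its mid-height 37 mm above the ledge, free below
- pan_grip (a point): point in the middle of the pan handle, 135 mm from the pan's centre along the pan's +x, 37 mm above the ledge: pinch it here across the 20 mm width
- start_disc: grey flat disc inlaid in the ledge, 184 mm across, white dot at its centre, under the pan at the start; origin at its centre on the ledge
- green_disc: green flat disc inlaid in the ledge (nothing to bump over), 184 mm across, white dot at its centre, where the pan has to go; origin at its centre on the ledge. Left of the grey disc in some starts, right in others
- clamp: fixed body of the tiffin clamp; origin on the ledge straight below the handle's shut position, +x from the handle towards the tiffin, so the handle pulls along -x. A white track plate 130 mm wide and 10 mm high runs from x = -35 to 90 mm, then a plywood base 12 mm high under the tiffin to x = 225 mm with an aluminium back stop 82 mm high
- slide (a joint): travel of the spring slide (handle, pointer and jaw together) in m: 0 shut against its stop, grows as the handle is pulled out along the clamp's -x, at most 0.075. The spring always pulls it shut: about 3.6 N at 0 and 1.2 N more for each 10 mm. The jaw is an aluminium plate 100 mm wide, 76 mm high, its near face 82 mm behind the middle of the handle
- handle_grip (a point): point in the middle of the orange handle, an upright plate on the front of the slide, 12 mm thick along the clamp's x, 50 mm wide, its top 88 mm and its bottom 26 mm above the ledge, moving with the slide. The point lies 68 mm above the ledge, 20 mm below its top: pinch it here from above across the 12 mm thickness, fingers closing along the clamp's x
- pointer (a point): middle of the yellow pointer, a thin bar 120 mm long across the slide, 6 mm thick along the clamp's x, 13 to 19 mm above the ledge, 50 mm behind the middle of the handle; it moves with the slide
- red_clips: two fixed red clips, 8 mm thick along the clamp's x, 26 mm long across it and 22 mm high, one at each edge of the white track plate, centres 150 mm apart; they mark how far to pull. Origin midway between them on the ledge, axes as the clamp's; they sit 32 to 64 mm on the handle's side (clamp -x) of the shut pointer. The pointer is level with them when it has the same x as they in the clamp's frame
- tiffin: closed steel tiffin, loose, 105 mm across, 166 mm high with its bail, standing on the clamp base between jaw and back stop; origin at the centre of its underside
- tumbler: green glass tumbler, loose, 68 mm across, 110 mm high; origin at the centre of its underside
- carousel: white plastic spice carousel with six jars and a red turning knob on top, loose, 164 mm across, 175 mm high; origin at the centre of its underside

How it is judged:
On the way:
1. the pan stands flat on the green disc, its centre within 15 mm of the disc's, while the slide is still shut (horizontal distance between pan and green_disc below 0.015 m and height (world z) of pan below 0.006 m and angle between pan's own z axis and vertical below 0.1 rad and linear speed of pan below 0.02 m/s and value of joint slide below 0.01 m), for 0.2 s.
At the end, for the whole second after the job is handed in: Fingers hold the orange handle (over 2 N, within 45 mm of its grip point); the pointer rests within 7 mm of the red clips along the pull; the pan stands flat within 15 mm of the green disc's centre, not touching the clamp; the tiffin stands upright in place (horizontal distance between pan and green_disc below 0.015 m and height (world z) of pan below 0.006 m and angle between each of pan, tiffin's own z axis and vertical below 0.1 rad and x of pointer in the frame of red_clips between -0.007 and 0.007 m and value of joint slide above 0.025 m and velocity of joint slide between -0.01 and 0.01 m/s and contact force between the fingers and clamp above 2 N and distance between the grasp point and handle_grip below 0.045 m and contact force between pan and clamp below 0.2 N and horizontal distance between tiffin and pointer above 0.08 m); the arm keeps its last pose, push and grip.
It fails at once if the pan is lifted more than 10 mm or tipped more than 0.2 rad (height (world z) of pan above 0.01 m or angle between pan's own z axis and vertical above 0.2 rad).
It fails at once if the tiffin is shoved more than 25 mm or tipped (distance of tiffin from where it was at the start of the episode above 0.025 m or angle between tiffin's own z axis and vertical above 0.25 rad).
It fails at once if the tumbler is shoved more than 25 mm or tipped (distance of tumbler from where it was at the start of the episode above 0.025 m or angle between tumbler's own z axis and vertical above 0.25 rad).
It fails at once if the spice carousel is shoved more than 25 mm or tipped (distance of carousel from where it was at the start of the episode above 0.025 m or angle between carousel's own z axis and vertical above 0.25 rad).
It also fails if it takes over 54 s, if anything falls off the work surface, if the arm or the gripper's body presses on something with over 40 N, if the wrist force passes 120 N, or if a joint passes its speed limit or range.

## Working session

There is one attempt and no reset: what is moved stays moved. The work goes in short steps, Python scripts to look and compute and a tool call to move; the robot and the scene stay as the last step left them, time stands still between calls to the robot, and variables do not carry over. Pictures are saved under pics/ and viewed, at most 10 in all, crops included, and the job is handed in when it is done.

Besides the shell and the picture viewer there is one more tool, called after "Emit:" by a JSON object that holds its "fn" and its "kwargs", one argument or row to a line. move_arm: Moves the arm, as the interface text tells. Shifts and turns lie within -1 to 1; 1 stands for 0.1 m of shift or pi rad of turn. Its arguments: {"type":"object","properties":{"motion":{"type":"array"},"fingers":{"type":"number"},"newtons":{"type":"number"}},"required":["motion"]}

```bash
mkdir -p pics; cat > h.py <<'E'
import numpy as np,cv2
from cell import robot
def cam(n,f):
    c=robot.read_camera(n); np.savez(''+f+'.npz',**c)
    cv2.imwrite('pics/'+f+'.png',c['image'][:,:,::-1]); return c
def px(c,u,v,z=None):
    f=192/np.tan(np.radians(float(c['vfov']))/2); E=c['extrinsics']
    d=np.array([(u-c['cx'])/f,-(v-c['cy'])/f,-1])
    if z is None: return E[:3,:3]@(d*c['range_z'][int(v),int(u)])+E[:3,3]
    w=E[:3,:3]@d; return E[:3,3]+w*(z-E[2,3])/w[2]
E
python3 - <<'E'
from h import *
for n in ('top','scene'):
    c=cam(n,n+'0'); print(n,c['vfov'],c['cx'],c['cy'],[k for k in c],c['extrinsics'].round(3).tolist())
a=cv2.imread('pics/top0.png')
cv2.imwrite('pics/top0b.png',cv2.resize(a,(800,600),interpolation=cv2.INTER_CUBIC))
print(robot.observe())
E
```

```text
top 47.10774796387644 264.8283501347786 185.30328825436936 ['image', 'range_z', 'vfov', 'cx', 'cy', 'extrinsics'] [[0.0, 0.999, -0.039, 0.574], [-1.0, 0.0, -0.0, 0.01], [-0.0, 0.039, 0.999, 1.089], [0.0, 0.0, 0.0, 1.0]]
scene 49.54017702421414 249.99031050337683 186.8808263074428 ['image', 'range_z', 'vfov', 'cx', 'cy', 'extrinsics'] [[0.279, -0.689, 0.669, 1.193], [0.96, 0.189, -0.206, -0.148], [0.016, 0.7, 0.714, 0.67], [0.0, 0.0, 0.0, 1.0]]
{'time': 0.1, 'qpos': array([-1.35097603e+00,  3.42615296e-01,  1.52494150e+00,  4.90120590e-06,
        1.27537910e+00, -1.45988597e-01]), 'qvel': array([-0.00089175, -0.00285165, -0.00238156, -0.00055642,  0.00095043,
       -0.00119612]), 'joint_efforts': array([ 1.88596183e-03, -4.32004201e+01, -2.44693083e+01,  7.19467713e-02,
        5.26917621e-02, -5.56772795e-05]), 'tool_pos': array([ 0.1877421 , -0.4898914 ,  0.22612706]), 'tool_rot': array([-3.14026438e+00, -2.00039127e-04,  3.65807335e-01]), 'contact_force': array([-0.05298763, -0.17179777,  0.31204937]), 'torque': array([-0.04143126, -0.03935216, -0.01819237]), 'grip_force': 0.0, 'opening': 0.09169304772729224}
```

View pics/top0b.png

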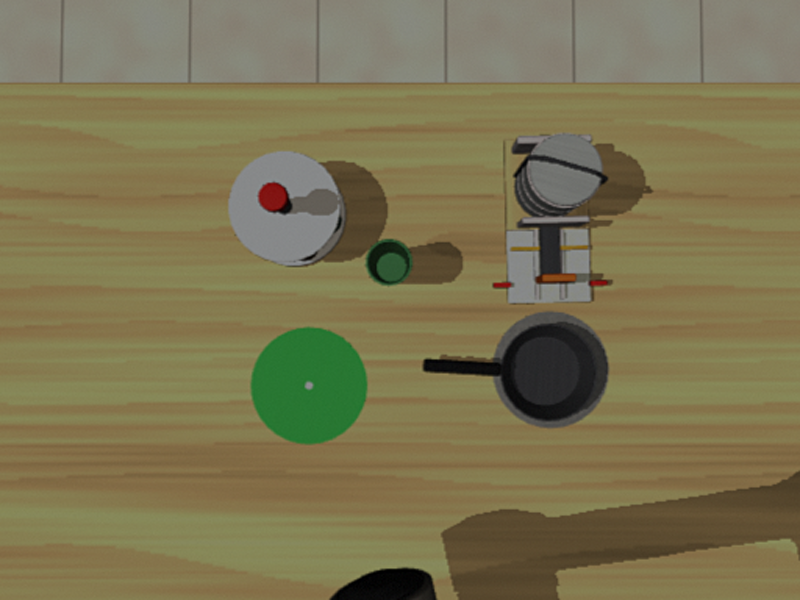

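View pics/scene0.png

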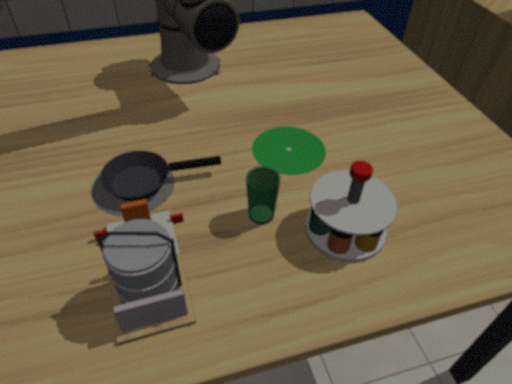

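The top view shows the pan at (550,370) with its handle end at (425,366). The green dot is at (309,385), the orange handle at (558,278), the clips at (502,285) and (599,283), and the pointer near y=248 (all in 800x600 pixels).

```bash
python3 - <<'E'
from h import *
c=dict(np.load('top0.npz')); im=c['image']
s=1.5625
for n,u,v,z in [('green',309,385,0),('hend',425,366,.044),('hroot',499,369,.044),('hand',558,278,.088),('clipL',502,285,.022),('clipR',599,283,.022),('ptrL',514,248,.019),('ptrR',590,247.5,.019),('tumb',389,261,.11)]:
    print(n,px(c,u/s,v/s,z).round(4), px(c,u/s,v/s).round(3))
# heights map
f=192/np.tan(np.radians(float(c['vfov']))/2)
v,u=np.mgrid[:384,:512]; d=np.stack([(u-c['cx'])/f,-(v-c['cy'])/f,-np.ones_like(u,float)],-1)*c['range_z'][...,None]
P=d@c['extrinsics'][:3,:3].T+c['extrinsics'][:3,3]
R=(P[...,1]<-.05)&(P[...,1]>-.5)&(P[...,0]>.3)&(P[...,0]<.54)
rim=R&(P[...,2]>.028)&(P[...,2]<.05)
q=P[rim][:,:2]; r=q[q[:,1]<-.24]
print('rim min/max',r.min(0),r.max(0)); (cx,cy),rad=cv2.minEnclosingCircle(r.astype(np.float32)); print('pan',cx,cy,rad)
h=q[(q[:,1]>-.22)]; print('handle',h.mean(0),h.min(0),h.max(0),np.polyfit(h[:,1],h[:,0],1))
hsv=cv2.cvtColor(im,cv2.COLOR_RGB2HSV)
g=(hsv[...,0]>50)&(hsv[...,0]<75)&(hsv[...,1]>120)&(abs(P[...,2])<.01)&(P[...,0]<.47); print('green',P[g].mean(0),cv2.minEnclosingCircle(P[g][:,:2].astype(np.float32)))
a=im[120:290,230:400,::-1]; cv2.imwrite('pics/crop.png',cv2.resize(im[130:210,300:400,::-1],(800,600),interpolation=cv2.INTER_CUBIC)[:600])
E
```

```text
green [0.4669 0.175  0.    ] [0.467 0.175 0.001]
hend [ 0.4999 -0.007   0.044 ] [ 0.5   -0.007  0.041]
hroot [ 0.4953 -0.1189  0.044 ] [ 0.495 -0.119  0.044]
hand [ 0.6307 -0.2     0.088 ] [ 0.631 -0.2    0.086]
clipL [ 0.6235 -0.1269  0.022 ] [ 0.624 -0.127  0.019]
clipR [ 0.6266 -0.2774  0.022 ] [ 0.627 -0.278  0.021]
ptrL [ 0.6814 -0.1463  0.019 ] [ 0.682 -0.147  0.017]
ptrR [ 0.6822 -0.2648  0.019 ] [ 0.684 -0.27  -0.001]
tumb [0.6537 0.0453 0.11  ] [0.662 0.049 0.004]
rim min/max [ 0.43313087 -0.26782392] [ 0.53787618 -0.24068423]
pan 0.48545119166374207 -0.24596992135047913 0.052686650305986404
handle [ 0.47892015 -0.11701221] [ 0.41625575 -0.21879035] [ 0.53784665 -0.05156913] [0.59519382 0.54856509]
green [ 4.29209249e-01  1.76115281e-01 -3.41163774e-04] ((0.4639257788658142, 0.1762150079011917), 0.09062924236059189)
```

View pics/crop.png

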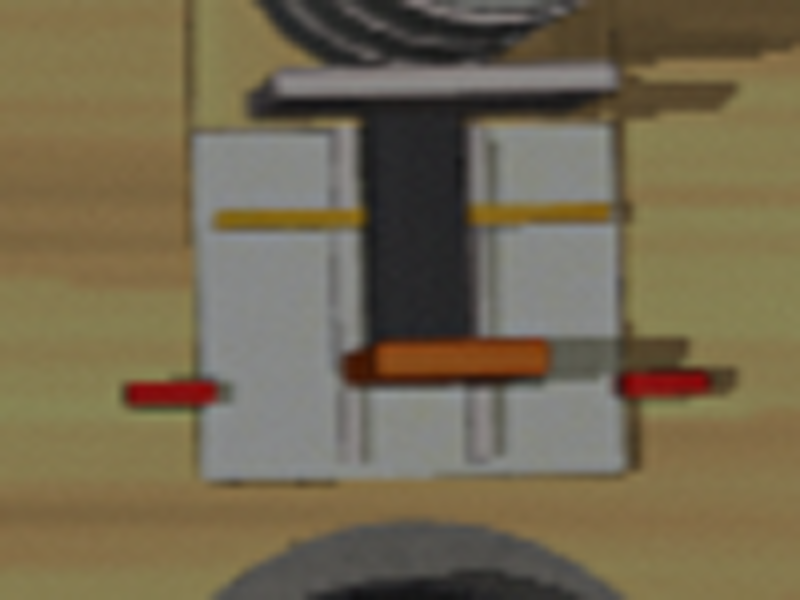

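The enlarged crop shows the clamp yawed about +0.022 rad. In the crop, the clip centres are at (170,395) and (665,384), the pointer's middle is at (415,216), and the handle top is at (461,358). Next I'll get metric values and the tiffin's position, since it could be close to the gripper body.

```bash
python3 - <<'E'
from h import *
c=dict(np.load('top0.npz'))
g=lambda x,y,z:px(c,300+x/8-.5+.06,130+y/7.5-.5+.06,z).round(4)
for n,x,y,z in [('clipL',170,393,.022),('clipR',665,384,.022),('ptrL',250,219,.019),('ptrR',570,213,.019),('hand',461,358,.088),('plateFL',205,480,.01),('plateFR',628,470,.01),('jaw top near',445,95,.076)]: print(n,g(x,y,z))
for n in('top0','scene0'):
    c=dict(np.load(n+'.npz')); f=192/np.tan(np.radians(float(c['vfov']))/2)
    v,u=np.mgrid[:384,:512]; d=np.stack([(u-c['cx'])/f,-(v-c['cy'])/f,-np.ones_like(u,float)],-1)*c['range_z'][...,None]
    P=d@c['extrinsics'][:3,:3].T+c['extrinsics'][:3,3]
    x,y,z=np.moveaxis(P,-1,0)
    T=(z>.1)&(y<-.13)&(y>-.29)&(x>.66)&(x<.9)&(c['range_z']>0); q=P[T]
    print(n,'tiffin',q.min(0),q.max(0),cv2.minEnclosingCircle(q[:,:2].astype(np.float32)),np.histogram(q[:,2],8))
    t=(z>.03)&(z<.13)&(y<.12)&(y>.0)&(x>.6)&(x<.72)&(c['range_z']>0); q=P[t]; print('tumb',q.min(0),q.max(0))
    dark=(c['image'].max(-1)<45)&(c['range_z']>0)&(x>.38)&(x<.6)&(y<0)&(y>-.3)&(z>.03)&(z<.05); q=P[dark]
    print('pan dark',len(q),q.min(0),q.max(0)); r=q[q[:,1]<-.125]; h=q[q[:,1]>-.11]
    if len(r)>20: print(cv2.minEnclosingCircle(r[:,:2].astype(np.float32)))
    if len(h)>20: print(h.mean(0),h.min(0),h.max(0),np.polyfit(h[:,1],h[:,0],1))
E
```

```text
clipL [ 0.6246 -0.1257  0.022 ]
clipR [ 0.6275 -0.2758  0.022 ]
ptrL [ 0.6813 -0.1508  0.019 ]
ptrR [ 0.6833 -0.2482  0.019 ]
hand [ 0.6321 -0.2002  0.088 ]
plateFL [ 0.5967 -0.1378  0.01  ]
plateFR [ 0.6    -0.2674  0.01  ]
jaw top near [ 0.7139 -0.1987  0.076 ]
top0 tiffin [ 0.72566059 -0.25195864  0.10021339] [ 0.83047784 -0.14141808  0.1829968 ] ((0.7761960029602051, -0.19661971926689148), 0.05762945115566254) (array([  41,   48,   50,   85, 1377,  284,   31,  114]), array([0.10021339, 0.11056131, 0.12090924, 0.13125717, 0.14160509,
       0.15195302, 0.16230095, 0.17264887, 0.1829968 ]))
tumb [0.62023867 0.01404629 0.03015332] [0.68532923 0.07886936 0.11312867]
pan dark 757 [ 0.41866278 -0.26782392  0.03000442] [ 0.56410157 -0.00460082  0.04931044]
((0.49088868498802185, -0.19562837481498718), 0.07347812503576279)
[ 0.49937037 -0.05747281  0.04245502] [ 0.48825551 -0.10932951  0.03079825] [ 0.5097871  -0.00460082  0.04931044] [0.05660564 0.50262365]
scene0 tiffin [ 0.72647376 -0.25752216  0.10001636] [ 0.82904087 -0.14576086  0.18224941] ((0.7767839431762695, -0.20175543427467346), 0.05810483545064926) (array([ 263,  242,  273,  265,  579, 2317,   68,  237]), array([0.10001636, 0.11029549, 0.12057462, 0.13085375, 0.14113289,
       0.15141202, 0.16169115, 0.17197028, 0.18224941]))
tumb [0.61557015 0.00982588 0.0301561 ] [0.71903207 0.11977398 0.11442657]
pan dark 719 [ 0.41785118 -0.27027767  0.03000901] [ 0.56288686 -0.0098439   0.0497605 ]
((0.49012014269828796, -0.19878555834293365), 0.07416253536939621)
[ 0.50211422 -0.06015251  0.04370774] [ 0.49038655 -0.10995955  0.03444792] [ 0.51000059 -0.0098439   0.0497605 ] [0.05647302 0.50551121]
```

Emit:
{"fn": "move_arm", "kwargs": {
  "motion": [
    [1,-0.65,0,0,0,-0.366],
    [1,-0.65,0,0,0,-0.366],
    [1,-0.65,0,0,0,-0.366],
    [1,-0.65,0,0,0,-0.366],
    [1,-0.65,0,0,0,-0.366],
    [1,-0.65,0,0,0,-0.366],
    [1,-0.65,0,0,0,-0.366]
  ]
}}

```text
time: 0.98
tool_pos: [0.2579, -0.3936, 0.2265]
tool_rot: [-3.141, -0.001, 1.515]
contact_force: [-0.9, 0.8, 0.2]
opening: 0.0918
grip_force: 0.0
```

Emit:
{"fn": "move_arm", "kwargs": {
  "motion": [
    [0.86,0.55,0,0,0,0],
    [0.86,0.55,0,0,0,0]
  ]
}}

```text
time: 1.23
tool_pos: [0.3181, -0.3094, 0.2265]
tool_rot: [-3.141, -0.001, 1.511]
contact_force: [0.6, -1.4, -0.0]
opening: 0.0917
grip_force: 0.0
```

Emit:
{"fn": "move_arm", "kwargs": {
  "motion": [
    [0.86,0.55,0,0,0,0],
    [0.86,0.55,0,0,0,0]
  ]
}}

```text
time: 1.48
tool_pos: [0.3781, -0.2261, 0.2267]
tool_rot: [3.142, -0.0, 1.513]
contact_force: [-0.1, -0.6, -0.4]
opening: 0.0922
grip_force: 0.0
```

Emit:
{"fn": "move_arm", "kwargs": {
  "motion": [
    [0.86,0.55,0,0,0,0],
    [0.86,0.55,0,0,0,0]
  ]
}}

```text
time: 1.72
tool_pos: [0.4379, -0.1432, 0.2267]
tool_rot: [3.141, -0.0, 1.513]
contact_force: [0.5, -0.6, -0.4]
opening: 0.0919
grip_force: 0.0
```

Emit:
{"fn": "move_arm", "kwargs": {
  "motion": [
    [0.86,0.55,0.6,0,0,0],
    [0.86,0.55,0.6,0,0,0],
    [0.86,0.55,0.6,0,0,0]
  ]
}}

```text
time: 2.1
tool_pos: [0.4964, -0.0596, 0.1643]
tool_rot: [-3.137, -0.001, 1.517]
contact_force: [-0.5, -0.0, -0.4]
opening: 0.0918
grip_force: 0.0
```

Emit:
{"fn": "move_arm", "kwargs": {
  "motion": [
    [-0.02,0.02,0.5,0,0,0],
    [-0.02,0.02,0.9,0,0,0],
    [-0.02,0.02,0.9,0,0,0]
  ],
  "fingers": 0.0
}}

```text
time: 2.48
tool_pos: [0.4964, -0.0648, 0.075]
tool_rot: [-3.136, -0.001, 1.513]
contact_force: [-0.1, -0.9, 0.0]
opening: 0.0666
grip_force: 0.0
```

```bash
python3 - <<'E'
from h import *
cam('scene','s1'); cv2.imwrite('pics/s1b.png',cv2.resize(cv2.imread('pics/s1.png')[90:270,80:320],(800,600),interpolation=cv2.INTER_CUBIC)); print(robot.observe()['tool_pos'])
E
```

```text
[ 0.497986   -0.06518842  0.0768282 ]
```

View pics/s1b.png

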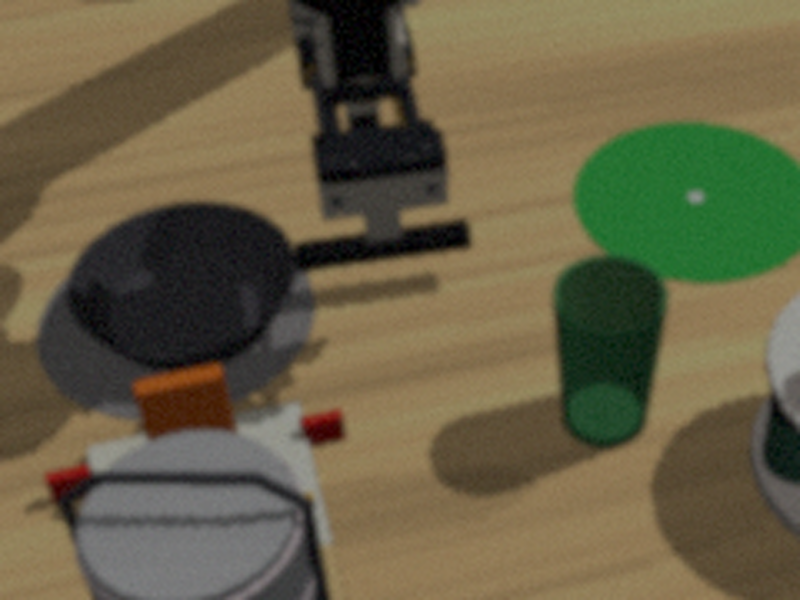

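The near finger is at (385,215), above the middle of the pan handle, which runs from (300,255) to (468,235), so it is lined up. Descend and pinch.

Emit:
{"fn": "move_arm", "kwargs": {
  "motion": [
    [0.02,0,0.3,0,0,0],
    [0.02,0,0.58,0,0,0],
    [0.02,0,0.58,0,0,0],
    [0.02,0,0.58,0,0,0]
  ]
}}

```text
time: 3.02
tool_pos: [0.5, -0.0632, 0.0208]
tool_rot: [3.138, 0.001, 1.515]
contact_force: [-0.2, -0.0, -1.0]
opening: 0.0459
grip_force: 0.0
```

Emit:
{"fn": "move_arm", "kwargs": {
  "motion": [
    [0,0,0,0,0,0],
    [0,0,0,0,0,0],
    [0,0,0,0,0,0],
    [0,0,0,0,0,0],
    [0,0,0,0,0,0],
    [0,0,0,0,0,0]
  ],
  "fingers": -1,
  "newtons": 20
}}

```text
time: 3.78
tool_pos: [0.4984, -0.0624, 0.0188]
tool_rot: [-3.141, -0.0, 1.515]
contact_force: [-1.8, 1.0, 3.9]
opening: 0.02
grip_force: 20.0
```

Emit:
{"fn": "move_arm", "kwargs": {
  "motion": [
    [0.04,0,0,0,0,0],
    [0.12,-0.01,0,0,0,0],
    [0.2,-0.02,0,0,0,0],
    [0.28,-0.03,0,0,0,0],
    [0.36,-0.04,0,0,0,0],
    [0.44,-0.05,0,0,0,0],
    [0.52,-0.06,0,0,0,0],
    [0.6,-0.07,0,0,0,0],
    [0.68,-0.08,0,0,0,0],
    [0.76,-0.09,0,0,0,0],
    [0.84,-0.1,0,0,0,0],
    [0.92,-0.11,0,0,0,0]
  ]
}}

```text
time: 5.28
tool_pos: [0.4926, 0.0304, 0.0187]
tool_rot: [-3.141, 0.0, 1.516]
contact_force: [0.7, -5.0, 2.1]
opening: 0.0196
grip_force: 19.9
```

```bash
python3 - <<'E'
from h import *
c=cam('top','t2'); cv2.imwrite('pics/t2b.png',cv2.resize(c['image'][130:330,130:400,::-1],(800,592),interpolation=cv2.INTER_CUBIC)); print({k:v for k,v in robot.observe().items() if k in('tool_pos','tool_rot','contact_force','torque')})
E
```

```text
{'tool_pos': array([0.49245165, 0.03125826, 0.01870236]), 'tool_rot': array([-3.14139728e+00, -4.13136712e-04,  1.51584156e+00]), 'contact_force': array([ 0.19223289, -0.97142654,  4.65191132]), 'torque': array([-0.27339832, -0.18455903,  0.04832066])}
```

View pics/t2b.png

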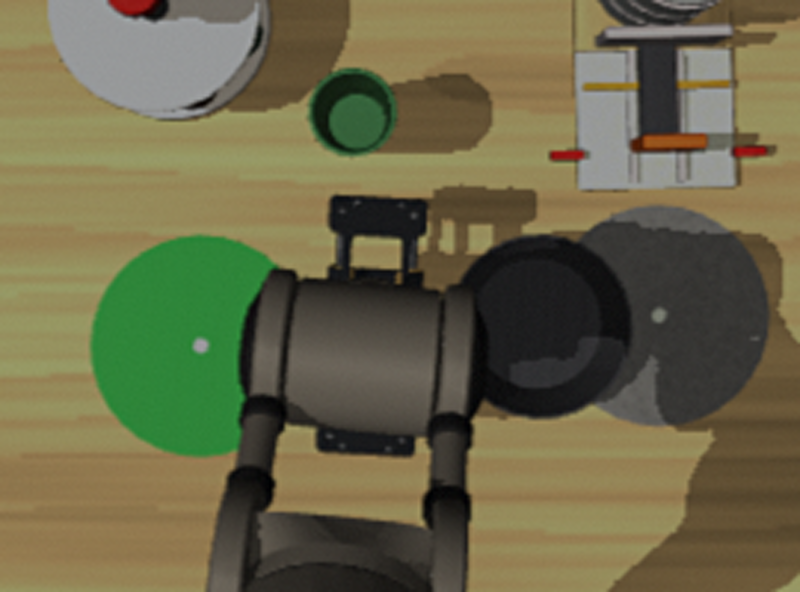

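The pan follows: rim right edge at x=631, top 236, bottom 418, so its centre is near (540,327). The green dot is at (200,346), and the gripper clears the tumbler at (352,112).

```bash
python3 - <<'E'
from h import *
c=dict(np.load('t2.npz'))
k=2.963
for x,y,z in((540,327,.036),(200,346,0)): print(px(c,130+x/k-.3,130+y/k-.3,z))
E
```

```text
[ 0.48548255 -0.10217729  0.036     ]
[0.46670413 0.17638674 0.        ]
```

Emit:
{"fn": "move_arm", "kwargs": {
  "motion": [
    [0.04,0,0,0,0,0],
    [0.12,-0.01,0,0,0,0],
    [0.2,-0.02,0,0,0,0],
    [0.28,-0.03,0,0,0,0],
    [0.36,-0.04,0,0,0,0],
    [0.44,-0.05,0,0,0,0],
    [0.52,-0.06,0,0,0,0],
    [0.6,-0.07,0,0,0,0],
    [0.68,-0.08,0,0,0,0],
    [0.76,-0.09,0,0,0,0],
    [0.84,-0.1,0,0,0,0],
    [0.92,-0.11,0,0,0,0]
  ]
}}

```text
time: 6.82
tool_pos: [0.4867, 0.1229, 0.0187]
tool_rot: [-3.141, 0.0, 1.516]
contact_force: [0.5, -5.0, 2.2]
opening: 0.02
grip_force: 19.9
```

Emit:
{"fn": "move_arm", "kwargs": {
  "motion": [
    [0.04,0,0,0,0,0],
    [0.12,-0.01,0,0,0,0],
    [0.2,-0.02,0,0,0,0],
    [0.28,-0.03,0,0,0,0],
    [0.36,-0.04,0,0,0,0],
    [0.44,-0.05,0,0,0,0],
    [0.52,-0.06,0,0,0,0],
    [0.6,-0.07,0,0,0,0],
    [0.68,-0.08,0,0,0,0],
    [0.76,-0.09,0,0,0,0],
    [0.84,-0.1,0,0,0,0],
    [0.92,-0.11,0,0,0,0]
  ]
}}

```text
time: 8.32
tool_pos: [0.4808, 0.2153, 0.0187]
tool_rot: [-3.141, 0.0, 1.516]
contact_force: [0.1, -4.0, 2.7]
opening: 0.0199
grip_force: 19.9
```

Emit:
{"fn": "move_arm", "kwargs": {
  "motion": [
    [0.06,0,0,0,0,0],
    [0.15,-0.02,0,0,0,0],
    [0.24,-0.03,0,0,0,0],
    [0.33,-0.04,0,0,0,0],
    [0.42,-0.05,0,0,0,0],
    [0.51,-0.06,0,0,0,0],
    [0.6,-0.07,0,0,0,0],
    [0.7,-0.08,0,0,0,0],
    [0.8,-0.1,0,0,0,0],
    [0.88,-0.11,0,0,0,0],
    [0.93,-0.12,0,0,0,0],
    [0.93,-0.12,0,0,0,0]
  ]
}}

```text
time: 9.82
tool_pos: [0.4741, 0.3092, 0.0189]
tool_rot: [3.141, -0.001, 1.516]
contact_force: [0.4, 0.1, 3.5]
opening: 0.0197
grip_force: 19.9
```

```bash
python3 - <<'E'
from h import *
c=cam('top','t3'); cv2.imwrite('pics/t3b.png',cv2.resize(c['image'][170:310,110:300,::-1],(760,560),interpolation=cv2.INTER_CUBIC)); print(robot.observe()['tool_pos'])
E
```

```text
[0.47413257 0.30921639 0.01896273]
```

View pics/t3b.png

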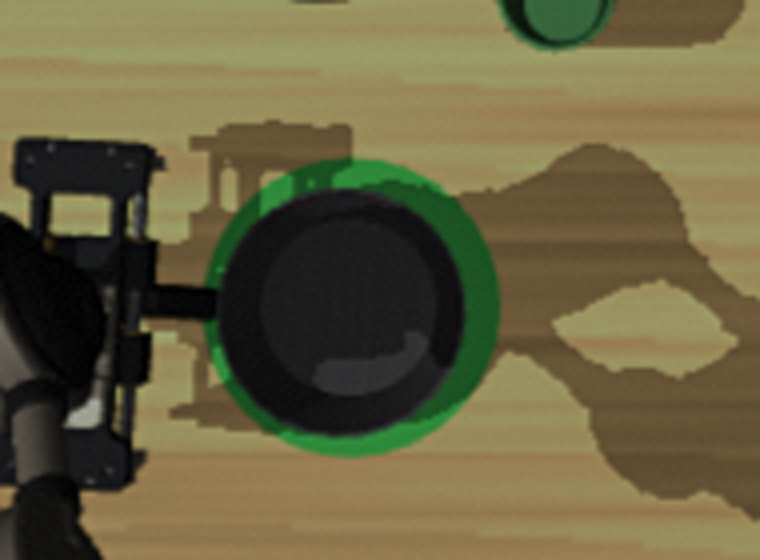

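The pan rim spans x 218–466 and y 190–436, so its centre is (342,313). The green disc spans x 205–499 and y 158–457, so its centre is (352,307.5).

```bash
python3 - <<'E'
from h import *
c=dict(np.load('t3.npz'))
for x,y,z in((342,313,.036),(352,307.5,0)): print(px(c,110+x/4-.4,170+y/4-.4,z))
E
```

```text
[0.46700422 0.17584975 0.036     ]
[0.46670065 0.17540043 0.        ]
```

The pan is centred to under 1 mm. Release and lift.

Emit:
{"fn": "move_arm", "kwargs": {
  "motion": [
    [0,0,0,0,0,0],
    [0,0,0,0,0,0],
    [0,0,0,0,0,0],
    [0,0,0,0,0,0]
  ],
  "fingers": 0.2
}}

```text
time: 10.38
tool_pos: [0.474, 0.3083, 0.0186]
tool_rot: [-3.141, 0.0, 1.515]
contact_force: [0.5, -0.3, -0.6]
opening: 0.053
grip_force: 0.0
```

Emit:
{"fn": "move_arm", "kwargs": {
  "motion": [
    [0,0,-0.2,0,0,0],
    [0,0,-0.6,0,0,0],
    [0,0,-1,0,0,0],
    [0,0,-1,0,0,0]
  ]
}}

```text
time: 10.88
tool_pos: [0.4758, 0.3092, 0.1219]
tool_rot: [3.136, -0.003, 1.516]
contact_force: [0.8, 0.2, -1.0]
opening: 0.055
grip_force: 0.0
```

Emit:
{"fn": "move_arm", "kwargs": {
  "motion": [
    [-0.2,0,-0.6,0,0,0],
    [-0.5,0,-1,0,0,0],
    [-1,0,-1,0,0,0]
  ]
}}

```text
time: 11.25
tool_pos: [0.4698, 0.2087, 0.2209]
tool_rot: [3.136, -0.002, 1.518]
contact_force: [0.6, -0.6, -0.2]
opening: 0.055
grip_force: 0.0
```

Emit:
{"fn": "move_arm", "kwargs": {
  "motion": [
    [-0.5,0,0,0,0,0],
    [-1,0.2,0,0,0,0],
    [-1,0.2,0,0,0,0]
  ]
}}

```text
time: 11.62
tool_pos: [0.4834, 0.1045, 0.2177]
tool_rot: [-3.14, 0.001, 1.511]
contact_force: [-0.3, 1.0, -0.5]
opening: 0.0551
grip_force: 0.0
```

Emit:
{"fn": "move_arm", "kwargs": {
  "motion": [
    [-0.5,0,0,0,0,0],
    [-1,0.3,0,0,0,0],
    [-1,0.3,0,0,0,0]
  ]
}}

```text
time: 12.0
tool_pos: [0.5082, 0.004, 0.2176]
tool_rot: [-3.141, 0.0, 1.512]
contact_force: [0.5, 0.3, -0.7]
opening: 0.055
grip_force: 0.0
```

Emit:
{"fn": "move_arm", "kwargs": {
  "motion": [
    [-0.5,0.35,0,0,0,0],
    [-0.98,0.7,0,0,0,0],
    [-0.98,0.7,0,0,0,0]
  ]
}}

```text
time: 12.38
tool_pos: [0.5729, -0.097, 0.217]
tool_rot: [-3.14, -0.0, 1.513]
contact_force: [-0.4, -0.4, 0.1]
opening: 0.0551
grip_force: 0.0
```

Emit:
{"fn": "move_arm", "kwargs": {
  "motion": [
    [-0.5,0.35,0,-0.0556,0,-0.025],
    [-0.98,0.7,0,-0.0556,0,-0.025],
    [-0.98,0.7,0,-0.0556,0,-0.025],
    [-0.98,0.7,0,-0.0556,0,-0.025],
    [-0.98,0.7,0,-0.0556,0,-0.025]
  ]
}}

```text
time: 13.0
tool_pos: [0.6362, -0.1951, 0.2188]
tool_rot: [2.968, 0.006, 1.596]
contact_force: [-0.8, 0.2, -0.5]
opening: 0.0553
grip_force: 0.0
```

```bash
cat >> h.py <<'E'
from scipy.spatial.transform import Rotation as Ro
def row(p):
    s=robot.observe(); R=Ro.from_euler('xyz',s['tool_rot']); print(s['tool_pos'].round(4),s['tool_rot'].round(3),R.as_matrix()[:,2].round(3))
    return (R.inv().apply(np.array(p)-s['tool_pos'])/.1).round(3)
E
python3 -c "
from h import *
print(row([.6353,-.2,.13]),row([.6353,-.2,.052]))"
```

```text
[ 0.6362 -0.1951  0.2188] [2.968 0.006 1.596] [ 0.173 -0.002 -0.985]
[ 0.6362 -0.1951  0.2188] [2.968 0.006 1.596] [ 0.173 -0.002 -0.985]
[-0.043 -0.164  0.873] [-0.038 -0.299  1.642]
```

Emit:
{"fn": "move_arm", "kwargs": {
  "motion": [
    [-0.04,-0.08,0.45,0,0,0],
    [-0.04,-0.16,0.87,0,0,0],
    [-0.04,-0.16,0.87,0,0,0],
    [-0.04,-0.16,0.87,0,0,0]
  ]
}}

```text
time: 13.5
tool_pos: [0.6369, -0.2017, 0.1325]
tool_rot: [2.964, 0.008, 1.595]
contact_force: [-0.4, 0.1, 0.4]
opening: 0.0552
grip_force: 0.0
```

```bash
python3 - <<'E'
from h import *
print(row([.6353,-.2,.052]))
cam('scene','s4'); cv2.imwrite('pics/s4b.png',cv2.resize(cv2.imread('pics/s4.png')[120:330,60:340],(800,600),interpolation=cv2.INTER_CUBIC))
E
```

```text
[ 0.6369 -0.2017  0.1325] [2.964 0.008 1.595] [ 0.176 -0.004 -0.984]
[ 0.024 -0.157  0.789]
```

View pics/s4b.png

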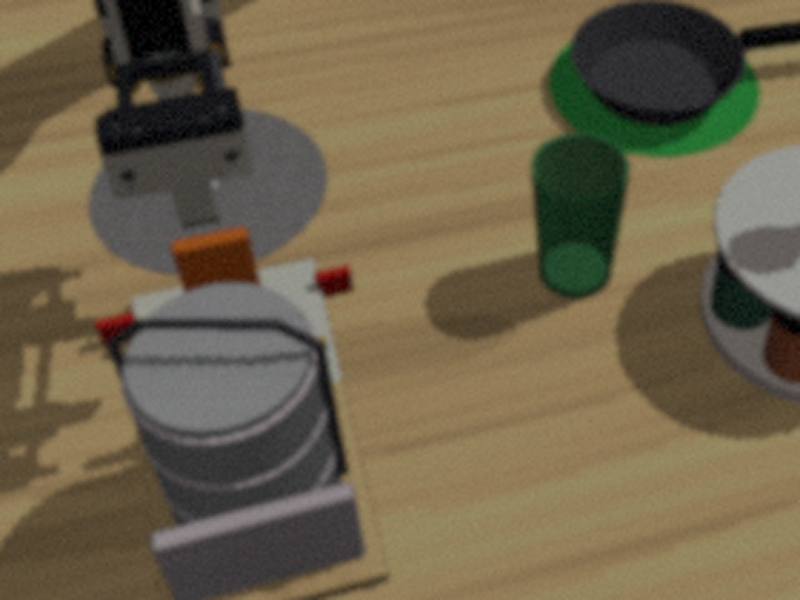

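The pan stands on green. The far finger at (198,215) is lined up with the orange handle at (212,245). Descend.

Emit:
{"fn": "move_arm", "kwargs": {
  "motion": [
    [0.02,-0.04,0.2,0,0,0],
    [0.02,-0.08,0.4,0,0,0],
    [0.02,-0.12,0.6,0,0,0],
    [0.02,-0.16,0.79,0,0,0],
    [0.02,-0.16,0.79,0,0,0],
    [0.02,-0.16,0.79,0,0,0]
  ]
}}

```text
time: 14.3
tool_pos: [0.6349, -0.201, 0.0518]
tool_rot: [2.964, 0.008, 1.594]
contact_force: [-0.4, -0.2, 0.2]
opening: 0.0552
grip_force: 0.0
```

Emit:
{"fn": "move_arm", "kwargs": {
  "motion": [
    [0,0,0,0,0,0],
    [0,0,0,0,0,0],
    [0,0,0,0,0,0],
    [0,0,0,0,0,0],
    [0,0,0,0,0,0],
    [0,0,0,0,0,0],
    [0,0,0,0,0,0],
    [0,0,0,0,0,0]
  ],
  "fingers": -1,
  "newtons": 40
}}

```text
time: 15.3
tool_pos: [0.6337, -0.2006, 0.0497]
tool_rot: [2.967, 0.007, 1.594]
contact_force: [1.4, -0.5, 2.1]
opening: 0.017
grip_force: 39.5
```

```bash
python3 -c "
from h import *
p=robot.observe()['tool_pos']; print(row(p+[-.0562,-.00124,0]))"
```

```text
[ 0.6337 -0.2006  0.0497] [2.967 0.007 1.594] [ 0.174 -0.003 -0.985]
[ 0.001 -0.554 -0.097]
```

Emit:
{"fn": "move_arm", "kwargs": {
  "motion": [
    [0,-0.05,-0.009,0,0,0],
    [0,-0.1,-0.018,0,0,0],
    [0,-0.15,-0.026,0,0,0],
    [0,-0.2,-0.035,0,0,0],
    [0,-0.25,-0.044,0,0,0],
    [0,-0.3,-0.053,0,0,0],
    [0,-0.35,-0.061,0,0,0],
    [0,-0.4,-0.07,0,0,0],
    [0,-0.45,-0.079,0,0,0],
    [0,-0.5,-0.088,0,0,0],
    [0,-0.55,-0.097,0,0,0],
    [0,-0.55,-0.097,0,0,0]
  ]
}}

```text
time: 16.8
tool_pos: [0.5786, -0.2018, 0.0498]
tool_rot: [2.965, 0.007, 1.593]
contact_force: [10.3, 1.3, -4.1]
opening: 0.0171
grip_force: 39.4
```

```bash
python3 - <<'E'
from h import *
c=cam('top','t5'); cv2.imwrite('pics/t5b.png',cv2.resize(c['image'][120:220,290:410,::-1],(720,600),interpolation=cv2.INTER_CUBIC)); print(robot.observe()['tool_pos'])
E
```

```text
[ 0.57874133 -0.20174615  0.04976455]
```

View pics/t5b.png

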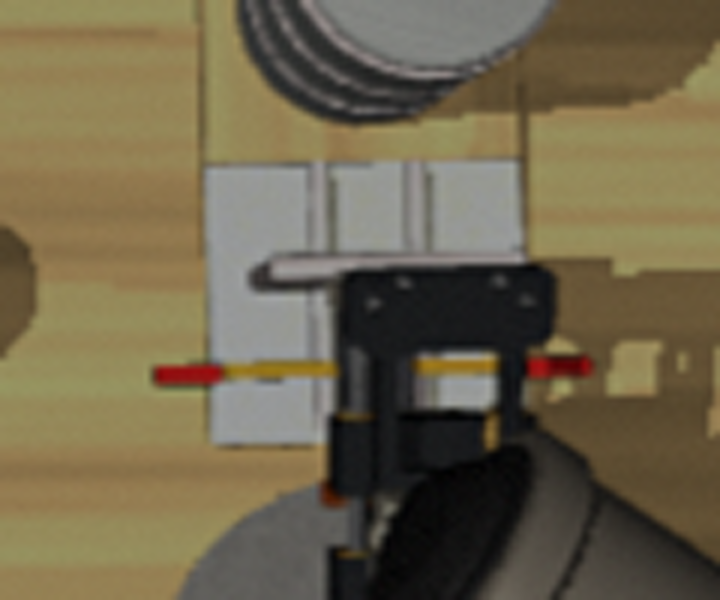

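The yellow pointer, at (280,371) and (455,366), lies on the line between the clips at (188,375) and (560,366). The 10.3 N pull matches the spring at about 55 mm. Let it settle, then hand in.

Emit:
{"fn": "move_arm", "kwargs": {
  "motion": [
    [0,0,0,0,0,0],
    [0,0,0,0,0,0],
    [0,0,0,0,0,0],
    [0,0,0,0,0,0]
  ]
}}

```text
time: 17.35
tool_pos: [0.5789, -0.2018, 0.0498]
tool_rot: [2.965, 0.007, 1.593]
contact_force: [10.2, 0.7, -4.3]
opening: 0.0172
grip_force: 39.4
```

```bash
python3 -c "
from h import *
s=robot.observe(); print(s['tool_pos'],s['grip_force'],s['opening']); print(robot.hand_in())"
```

```text
[ 0.57892439 -0.20179329  0.04979186] 39.40702848136425 0.017180582144532924
the job is handed in; nothing more can be done
None
```

I slid the pan to the green disc's centre (under 1 mm off by camera) and pulled the handle out about 55 mm, with the pointer within about 1 mm of the clips. I handed in at 17.4 s with the handle still gripped at 39 N; no verdict was returned.

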